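# Close the whetstone holder by one hole

## Robot

A 7-joint arm with a two-finger parallel gripper is mounted at the origin on the work surface; the furniture and walls round the work are solid. World frame = base frame: x ahead of the robot, y to its left, z up, the work surface at z = 0. Lengths are in m, angles in degrees, forces in N, time in s.
With the tool pointing down it reaches from about 0.425 to 0.875 m from the base axis. Payload 4.7 kg.
Tool frame: the origin (TCP) lies at the very end of the fingers, on their centre line; the grasp point (between the pads) lies 19 mm behind it; z points along the fingers, y is the direction in which the jaws open and shut (so a half turn about z gives the same grasp; the last joint's range is limited). The gripper opens to 87 mm and grips with 3 to 60 N. Pads are 19 mm wide; open, the fingers measure 117 mm over their backs; the gripper's body (75 mm by 190 mm) begins 51 mm behind the grasp point.
Start: joints at [-66.916, 18.392, -4.016, 83.108, 1.295, 78.541, -3.26], TCP at [0.246, 0.601, 0.223] pointing down, gripper open.
Joint ranges: [-163.93, 163.93], [-17.29, 119.83], [-79.2, 71.16], [3.27, 140.29], [-89.18, 269.18], [5.43, 117.66], [-154.24, 154.24]. Speed limits (degrees/s): [147.25, 147.25, 180, 180, 180, 180, 180].

## Interface

Orientations are given as [roll, pitch, yaw] about the fixed x, y, z axes, in that order (R = Rz(yaw) Ry(pitch) Rx(roll)).
In Python, from cell import monitor, imaging, ticket, spot_in, pinpoint gives the robot as it stands.
- The arm moves only by the tool servo_tool, never from a script. Its argument "targets" is a list of rows, each a list of 5 numbers: the opening in per cent of the stroke, from 0 (shut) to 100 (fully open), then the shift along the tool's x, y, z in m, then the turn about the tool's z in rad. In form: [[grip, dx, dy, dz, turn], ...]. A call has 1 to 5 rows; each row is the pose to reach, as a shift and turn from the pose commanded when the call began, along the tool's axes at that moment; what a row does not reach only later rows make up. A row lasts 1/8 s, in which the tool goes at most 62.5 mm and 10.7 degrees, less where a joint would pass 70% of its speed; a pose out of reach is approached as far as the arm can. A call with a gripper value outside its range is refused whole. The fingers move at their own pace and stop on an object; "grip_force" is the grip in N (left out, the last holds). Time passes only in rows, so rows that repeat a pose let the fingers close. It gives the time, the measured TCP pose, the force and the opening at its end, in the units of the state.
- monitor.get_obs(): the state, without advancing time (a new reading comes with each control period).
- imaging.read_camera(name): name is "side" or "top" or "wrist"; returns a dict with "frame" (400x640x3 uint8, blue, green, red), "depth" (400x640 float32, m along the optical axis (not along the pixel's ray), 0 where there is no reading), "K" (3x3 intrinsics, pixels), "world_from_camera" (4x4, takes a point from camera to world coordinates). Camera axes: x right, y down, z forward; pixel columns grow to the right and rows downward; lengths in m; the calibration is good to about 2 mm. The wrist camera is an equidistant fisheye: a pixel r from the principal point sees the ray r / f radians off the axis. A picture is of the moment at which its call begins.
- ticket.sign_off(): hands the job in, once; it reports no verdict.
Trained networks look in the newest picture that a camera, given by its name, has taken for a name from the list of things; names that differ only in an ending like _2 or _b are one class to them, and where a whole thing is asked for, a point or a joint stands for the part that bears it (a point fixed in the world has none). Each returns a list of dicts, best first, with "confidence" (0 to 1); they miss things now and then, are a little off and sometimes report something else, mostly with a low value. They report only what shows in the picture. A call takes as long as a camera call.
- spot_in(camera, label): "at" ([column, row] in pixels, amid what is visible of it).
- pinpoint(camera, label): "at" ([column, row] in pixels: a listed point, or the origin of a listed thing).
The state is a dict: "time_s": time; "qpos": joint angles; "joint_velocities": joint speeds; "effort": joint torques, N m; "tool_pos": TCP position; "tool_rot": TCP orientation; "force": force on the tool from outside, world axes, zero at the start; "wrist_torque": the same for the moment, N m; "grip_width": finger opening in m.
Only numpy, scipy, OpenCV 4.12 (cv2) and the standard library are available. Lean on these libraries where they do the work, as an engineer would, in place of code of your own. Each camera call takes 0.05 s, during which the arm holds its last target.

## Task

Two telescopic whetstone holders stand on the worktop, one with a stone lying in it and one empty. Close up the holder that has the stone: press in its two spring buttons and slide its sleeve with the moving jaw towards the stone until the buttons snap out again in the sleeve's next pair of holes, then let go. Leave the empty holder as it is, and leave the stone lying in its bed.

Things in the scene. Friction and masses are not known exactly. Their poses are not given: they have to be found in the camera images.
- buttons_a (a point): Holder WITH THE STONE, fixed: point between its two spring buttons, on the tube's axis, z 46 mm; x runs along the tube away from the stone, y across, z up. Steel buttons with round heads, 12 mm thick, one each side, stick 6 mm out of 14 mm holes in the sleeve (46 mm over both) and lock it. 36 mm to the moving jaw, 60 mm to the end post (z 62 mm), 25 mm or more free at both sides.
- jaw_a (a joint): That holder's aluminium sleeve (34 mm wide, 100 long, z 31 to 61 mm, over a base plate with top at z 12) with its moving jaw, m: 0 at start, grows along -x of buttons_a to the stone; 0.040 in the next holes, jaw 0 to 5 mm from the stone; stop 0.041. Gripped across both buttons, about 10 N along the tube slides it; its wall holds them down till they snap out in the next holes.
- button_a (a joint): The +y button of that holder (the other does the same), m: 0 sticking out, 0.006 flush with the sleeve's side, about 0.008 when under its wall. Spring 2 N at first, 3.5 N when flush.
- stone_end (a point): The loose whetstone, a two-layer block 170 x 56 x 25 mm, flat on the bed of its holder, lengthways between the fixed jaw (near the robot) and the moving jaw: centre of its end face towards the moving jaw, about 90 mm from the buttons; stone top at z 39 mm. To the robot's right of the holders (y below 0) an open case's upright lid stands about 0.2 m high: cross that side above 0.3 m.
- jaw_b (a joint): The same as jaw_a for the empty holder, which is otherwise alike and stands beside it, roughly parallel, 130 to 210 mm away (left or right). 0 at the start; to be left there.

How it is judged:
By the outcome, as a careful person would: the job done as asked, in the order asked, and still so for the second after the job is handed in, with the robot touching nothing.
It also fails if it takes over 32 s, if anything falls off the work surface, if the arm or the gripper's body presses on something with over 40 N, if the wrist force passes 120 N, or if a joint passes its speed limit or range.

## Working session

There is one attempt and no reset: what is moved stays moved. The work goes in short steps, Python scripts to look and compute and a tool call to move; the robot and the scene stay as the last step left them, time stands still between calls to the robot, and variables do not carry over. Pictures are saved under pics/ and viewed, and the job is handed in when it is done.

Besides the shell and the picture viewer there is one more tool, called as a command line: name --pt "numbers of a row" for each row, then --argument value for the rest. servo_tool: Moves the arm, as the interface text tells. Its arguments: {"type":"object","properties":{"targets":{"type":"array","items":{"type":"array","items":{"type":"number"}}},"grip_force":{"type":"number"}},"required":["targets"]}

```bash
mkdir -p pics
cat > h.py <<'E'
import numpy as np, cv2
from cell import monitor, imaging, ticket, spot_in, pinpoint
def cam(n,save=None):
    c=imaging.read_camera(n)
    if save: cv2.imwrite('pics/'+save,c['frame'])
    return c
def w(c,px,z=None,depth=None):
    K=c['K'];T=np.array(c['world_from_camera'])
    r=np.array([(px[0]-K[0][2])/K[0][0],(px[1]-K[1][2])/K[1][1],1.])
    d=T[:3,:3]@r
    if z is not None: s=(z-T[2,3])/d[2]
    else: s=depth if depth else c['depth'][int(round(px[1])),int(round(px[0]))]
    return T[:3,3]+s*d
E
python3 - <<'E'
from h import *
np.set_printoptions(precision=4,suppress=True)
for n in ['top','side']:
    c=cam(n,n+'1.png'); print(n,c['world_from_camera'])
    for l,z in [('buttons_a',.046),('stone_end',.0265),('jaw_a',None),('button_a',.046)]:
        for f in (pinpoint,spot_in):
            for d in f(n,l)[:4]: print(l,f.__name__,d,w(c,d['at'],z))
o=monitor.get_obs(); print(o['time_s'],o['tool_pos'],o['tool_rot'],o['grip_width'],o['force'])
E
```

```text
top [[-0.0203 -0.9944  0.1039  0.3734]
 [-0.9998  0.0211  0.0066  0.195 ]
 [-0.0088 -0.1038 -0.9946  0.8949]
 [ 0.      0.      0.      1.    ]]
buttons_a call {'at': [267.0, 182.6], 'confidence': 0.69} [0.4942 0.294  0.046 ]
buttons_a call {'at': [272.6, 191.2], 'confidence': 0.56} [0.4776 0.2836 0.046 ]
stone_end call {'at': [270.9, 230.2], 'confidence': 0.67} [0.4052 0.2896 0.0265]
stone_end call {'at': [272.2, 279.1], 'confidence': 0.83} [0.3132 0.2881 0.0265]Traceback (most recent call last):
  File "<stdin>", line 7, in <module>
ValueError: it knows: buttons, stone_end
```

Run:
```python
from h import *
np.set_printoptions(precision=4,suppress=True)
c=cam('side','side1.png'); print(c['world_from_camera'])
for n in ['side']:
    for l,z in [('buttons_a',.046),('stone_end',.0265)]:
        for d in pinpoint(n,l)[:4]: print(l,d,w(c,d['at'],z))
    for l in ['buttons_a','stone_end','jaw_a','button_a']:
        try: 
            for d in spot_in(n,l)[:4]: print('spot',l,d)
        except Exception as e: print(e)
o=monitor.get_obs(); print(o['time_s'],o['tool_pos'],o['tool_rot'],o['grip_width'],o['force'])
```

```text
[[ 0.9999 -0.0156  0.007   0.4267]
 [-0.0142 -0.536   0.8441 -0.5499]
 [-0.0094 -0.8441 -0.5361  0.536 ]
 [ 0.      0.      0.      1.    ]]
buttons_a {'at': [352.2, 182.1], 'confidence': 0.92} [0.4898 0.2886 0.046 ]
stone_end {'at': [311.6, 187.4], 'confidence': 0.93} [0.4014 0.3015 0.0265]
spot buttons_a {'at': [347.2, 196.2], 'confidence': 0.9}
spot stone_end {'at': [273.9, 190.6], 'confidence': 0.88}
spot jaw_a {'at': [362.1, 234.5], 'confidence': 0.92}
spot jaw_a {'at': [359.2, 185.8], 'confidence': 0.67}
spot jaw_a {'at': [350.1, 193.0], 'confidence': 0.51}
0.6 [0.2464 0.6015 0.2226] [179.9923   0.0015 157.7267] 0.08679048255415842 [ 0.8776  0.272  -0.1761]
```

View pics/top1.png

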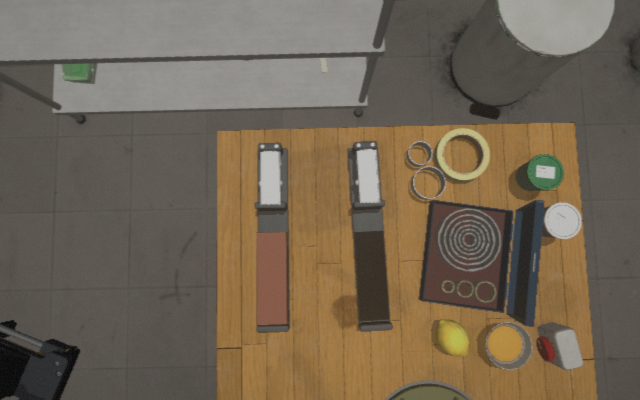

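View pics/side1.png

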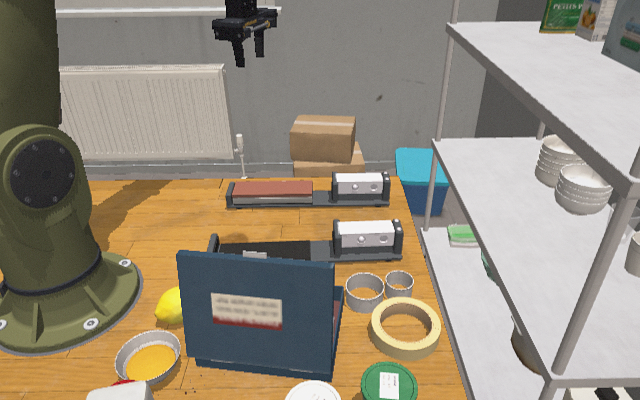

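The reddish stone lies in the left (far, y≈0.29) holder; the right one, with its bare dark bed, is empty. Next I'm zooming in for the axis and button location.

Run:
```python
from h import *
np.set_printoptions(precision=4,suppress=True)
c=cam('top'); d=c['frame'][130:340,220:320]; cv2.imwrite('pics/tz.png',cv2.resize(d[:90],None,fx=6,fy=6,interpolation=cv2.INTER_CUBIC))
s=cam('side'); cv2.imwrite('pics/sz.png',cv2.resize(s['frame'][160:220,300:400],None,fx=8,fy=8,interpolation=cv2.INTER_CUBIC))
# points cloud top
v,u=np.mgrid[125:345,225:320]; D=c['depth'][v,u]
K=c['K'];T=np.array(c['world_from_camera'])
P=np.stack([(u-K[0][2])/K[0][0]*D,(v-K[1][2])/K[1][1]*D,D],-1)@T[:3,:3].T+T[:3,3]
for lo,hi,n in [(.054,.066,'sleeve'),(.033,.046,'stone'),(.008,.018,'base')]:
    m=(P[...,2]>lo)&(P[...,2]<hi)&(D>0); m=m.astype(np.uint8)
    pts=P[m>0]
    r=cv2.minAreaRect(pts[:,:2].astype(np.float32)*1000); print(n,len(pts),r,pts.mean(0))
    print(n, np.unique(np.where(m)[0])[[0,-1]]+125)
    for row in range(0,220,8):
        q=P[row][m[row]>0]
        if len(q)>3: print(row+125,q[:,0].mean(),q[:,1].min(),q[:,1].max(),q[:,1].mean(),q[:,2].mean())
print(K)
```

```text
sleeve 1396 ((506.0498046875, 287.4023742675781), (57.45613098144531, 122.6435775756836), 89.22026824951172) [0.5031 0.2876 0.0614]
sleeve [143 208]
149 0.5550510296316792 0.26760356058529233 0.3085341898911008 0.28786863385258615 0.06147633793920734
157 0.5399342582045012 0.269323463992194 0.30483434567819917 0.2871042619905947 0.061305711328013525
165 0.5247820895495064 0.26962545715879843 0.3047292726262242 0.28720991833651194 0.061718054539882924
173 0.5097623877689172 0.26967264117827827 0.3048167534997484 0.28734364795169454 0.06175000038836069
181 0.4947799153244058 0.2698505142433553 0.3051094943254106 0.28693973235072096 0.061835475516541394
189 0.47996246544422805 0.27000917478290987 0.3048968052100881 0.2876740362656154 0.06126359585461229
197 0.46508186351245906 0.2702358236794079 0.30530995122823723 0.28779606780030764 0.06147527760222906
205 0.4502778634994983 0.25943845401730947 0.3167659653457181 0.2879292514233234 0.0615267131890172
stone 3123 ((387.34381103515625, 288.6425476074219), (336.455810546875, 59.382850646972656), 0.1040353998541832) [0.3132 0.289  0.039 ]

[... 1800 characters left out ...]
 0.5017130473442599 0.25879172996141764 0.3178415070244601 0.2768466638054731 0.011933501428159493
189 0.48603341266956795 0.2590646788581964 0.31805995883523996 0.2801192882804121 0.011569183939544259
197 0.4703005756634221 0.2592818096152447 0.31815270380676175 0.28028819383240566 0.01149635253859419
213 0.4390837216649346 0.2595516518988686 0.3183020669156328 0.28835480719927536 0.012428063365877214
221 0.4235350449730557 0.259693104581256 0.31842992823393734 0.2888523773494294 0.012443656787298802
229 0.4080155962173497 0.25990324568732087 0.31832495084953627 0.2885234075432741 0.012753129038889918
[[455.3249   0.     316.8564]
 [  0.     455.3249 198.4658]
 [  0.       0.       1.    ]]
```

View pics/tz.png

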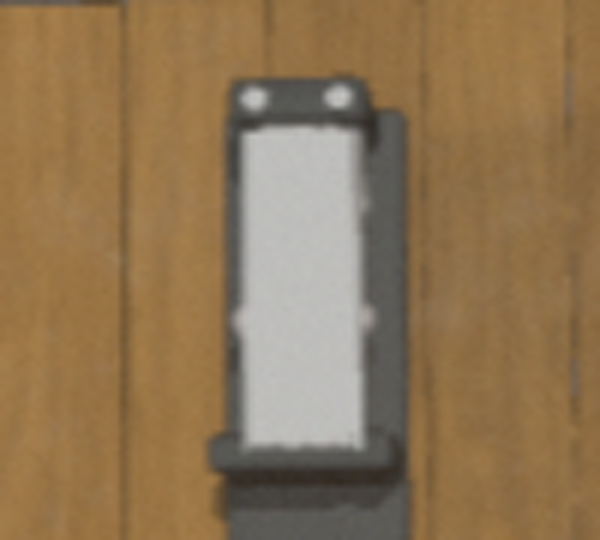

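View pics/sz.png

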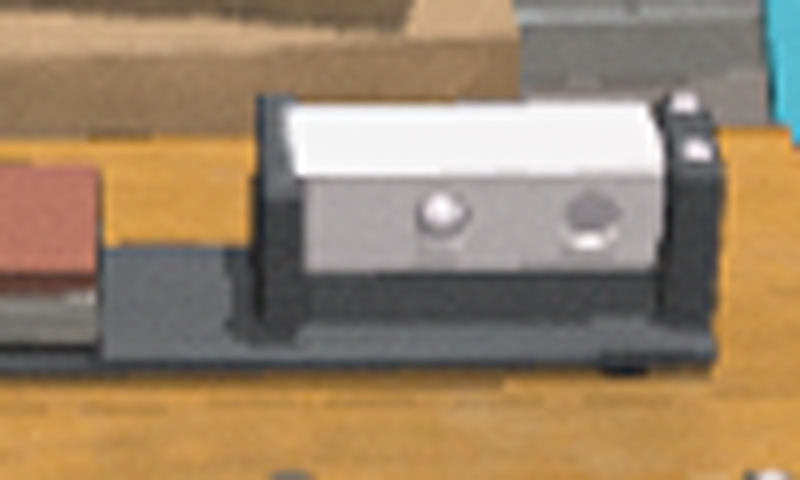

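Run:
```python
from h import *
np.set_printoptions(precision=4,suppress=True)
c=cam('top'); s=cam('side')
print('top btn',w(c,(220+237/6,130+321/6),.046),w(c,(220+369/6,130+318/6),.046))
# side: intersect ray with plane y=.267
K=s['K'];T=np.array(s['world_from_camera'])
for px in [(300+443/8,160+212/8),(352.2,182.1)]:
    r=T[:3,:3]@np.array([(px[0]-K[0][2])/K[0][0],(px[1]-K[1][2])/K[1][1],1.]); 
    for y in (.2665,.2875): print('side',y,T[:3,3]+(y-T[1,3])/r[1]*r)
print(T[:3,3], monitor.get_obs()['time_s'])
```

```text
top btn [0.4928 0.3081 0.046 ] [0.4928 0.2667 0.046 ]
side 0.2665 [0.4951 0.2665 0.048 ]
side 0.2875 [0.4968 0.2875 0.0355]
side 0.2665 [0.4881 0.2665 0.0589]
side 0.2875 [0.4897 0.2875 0.0467]
[ 0.4267 -0.5499  0.536 ] 0.8
```

servo_tool --pt "100 -0.054 -0.031 0 -0.18" --pt "100 -0.108 -0.062 0 -0.36" --pt "100 -0.162 -0.093 0.01 -0.378" --pt "100 -0.216 -0.124 0.02 -0.378" --pt "100 -0.27 -0.154 0.03 -0.378"

```text
time_s: 1.42
tool_pos: [0.438, 0.3563, 0.193]
tool_rot: [180.0, 0.0, 179.4]
force: [0.7, 0.1, 0.4]
grip_width: 0.0871
```

servo_tool --pt "100 -0.028 -0.034 0.025 0" --pt "100 -0.0565 -0.068 0.05 0" --pt "100 -0.0565 -0.068 0.07 0" --pt "100 -0.0565 -0.068 0.07 0"

```text
time_s: 1.92
tool_pos: [0.4917, 0.2883, 0.1213]
tool_rot: [-179.9, -0.2, 179.3]
force: [-1.3, 0.5, 1.2]
grip_width: 0.0875
```

Run:
```python
from h import *
np.set_printoptions(precision=4,suppress=True)
o=monitor.get_obs();print(o['tool_pos'],o['time_s'])
c=cam('wrist','w1.png'); print(c['K'],c['world_from_camera'])
print(pinpoint('wrist','buttons_a'))
s=cam('side'); cv2.imwrite('pics/sz2.png',cv2.resize(s['frame'][120:220,300:400],None,fx=6,fy=6,interpolation=cv2.INTER_CUBIC))
K=c['K'];T=np.array(c['world_from_camera'])
for d in pinpoint('wrist','buttons_a'):
    p=(np.array(d['at'])-[K[0][2],K[1][2]])/K[0][0]; t=np.linalg.norm(p)
    r=T[:3,:3]@np.array([*(p/t*np.sin(t)),np.cos(t)]); print(d,T[:3,3]+(.046-T[2,3])/r[2]*r)
```

```text
[0.4917 0.2883 0.1213] 1.925
[[309.7069   0.     320.916 ]
 [  0.     309.7069 197.4704]
 [  0.       0.       1.    ]] [[ 0.0122  0.9695  0.2447  0.4253]
 [ 0.9999 -0.0113 -0.0054  0.2898]
 [-0.0025  0.2447 -0.9696  0.2831]
 [ 0.      0.      0.      1.    ]]
[{'at': [317.5, 206.7], 'confidence': 0.88}]
{'at': [317.5, 206.7], 'confidence': 0.88} [0.4927 0.2857 0.046 ]
```

View pics/w1.png

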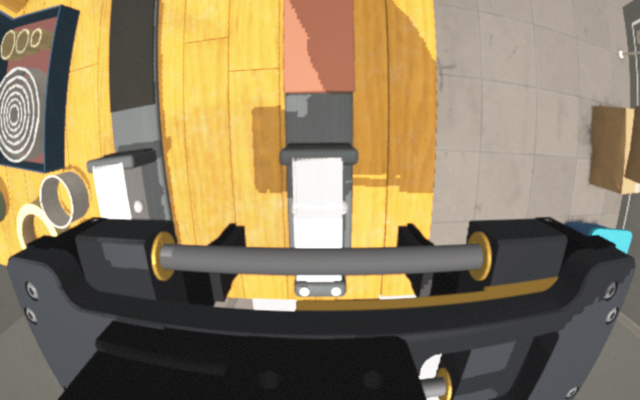

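View pics/sz2.png

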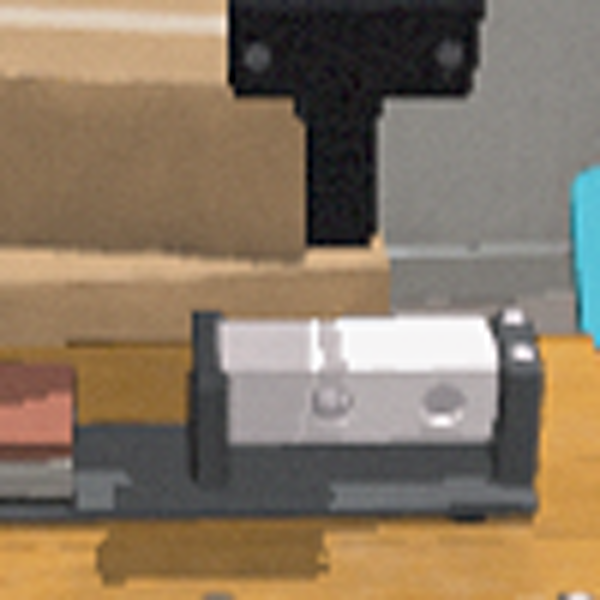

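The wrist view shows the sleeve centred at column 319, between the fingers (228 and 408), and the button estimates agree on x≈0.493. Going down.

servo_tool --pt "100 -0.001 -0.001 0.045 0" --pt "100 -0.001 -0.001 0.085 0" --pt "100 -0.001 -0.001 0.094 0" --pt "100 -0.001 -0.001 0.094 0"

```text
time_s: 2.62
tool_pos: [0.494, 0.289, 0.0296]
tool_rot: [180.0, 0.0, 179.4]
force: [0.2, -0.3, 0.4]
grip_width: 0.0869
```

Run:
```python
from h import *
s=cam('side'); cv2.imwrite('pics/sz3.png',cv2.resize(s['frame'][120:220,300:400],None,fx=6,fy=6,interpolation=cv2.INTER_CUBIC))
o=monitor.get_obs();print(o['tool_pos'],o['tool_rot'],o['force'],o['time_s'])
```

```text
[0.49466717 0.28929143 0.03052356] [1.79911097e+02 1.23419155e-01 1.79412814e+02] [0.52315994 0.40462993 0.62632707] 2.675
```

View pics/sz3.png

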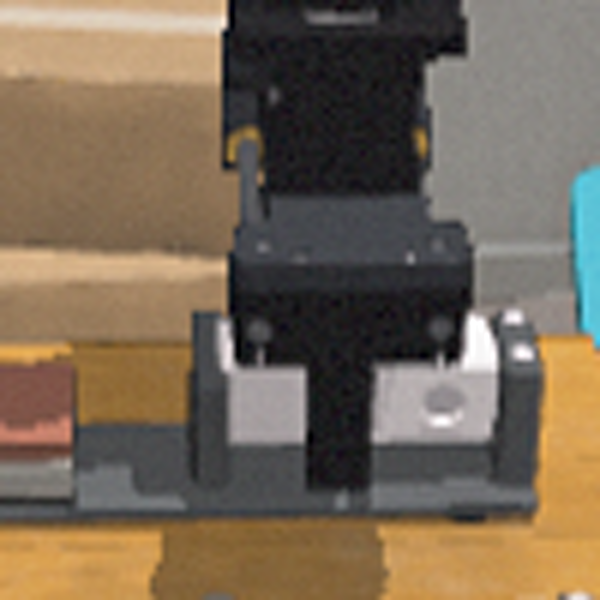

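servo_tool --pt "80 0.001 -0.0015 0.002 0" --pt "60 0.001 -0.0015 0.002 0" --pt "40 0.001 -0.0015 0.002 0" --pt "25 0.001 -0.0015 0.002 0" --pt "25 0.001 -0.0015 0.002 0" --grip_force 35

```text
time_s: 3.3
tool_pos: [0.4927, 0.2868, 0.0269]
tool_rot: [180.0, 0.0, 179.4]
force: [-0.2, -0.4, -0.2]
grip_width: 0.0448
```

servo_tool --pt "0 0 0 0 0" --pt "0 0 0 0 0" --pt "0 0 0 0 0" --pt "0 0 0 0 0" --grip_force 35

```text
time_s: 3.8
tool_pos: [0.4927, 0.2867, 0.0269]
tool_rot: [-180.0, 0.0, 179.4]
force: [-0.9, -0.5, 1.3]
grip_width: 0.0334
```

Fingers at 34 mm, the sleeve's width, so both buttons are flush. Sliding.

servo_tool --pt "0 0.003 0 0 0" --pt "0 0.007 0 0 0" --pt "0 0.012 0 0 0" --pt "0 0.017 0 0 0"

```text
time_s: 4.3
tool_pos: [0.4783, 0.2868, 0.027]
tool_rot: [179.9, 0.3, 179.3]
force: [6.8, 0.4, -4.3]
grip_width: 0.0335
```

Run:
```python
from h import *
s=cam('side'); cv2.imwrite('pics/sz4.png',cv2.resize(s['frame'][120:220,300:400],None,fx=6,fy=6,interpolation=cv2.INTER_CUBIC))
o=monitor.get_obs();print(o['tool_pos'],o['tool_rot'],o['force'],o['grip_width'])
```

```text
[0.47678193 0.28674313 0.02688028] [1.79977192e+02 1.63222352e-01 1.79366439e+02] [ 2.6787921  -1.50045047 -0.13647092] 0.03324692984107658
```

View pics/sz4.png

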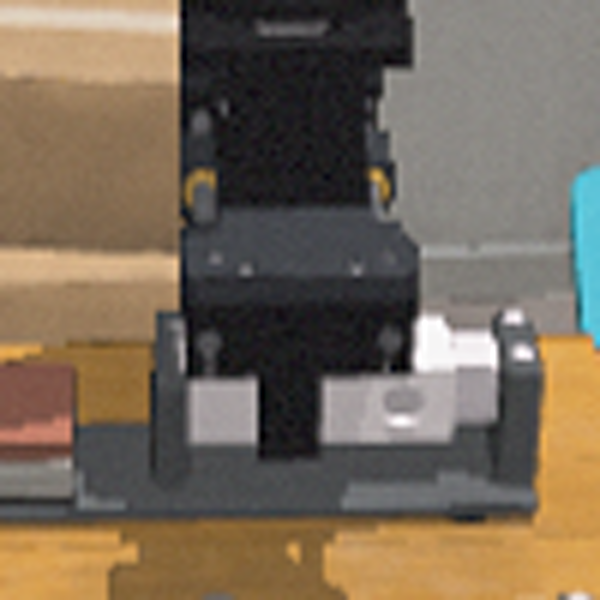

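The sleeve moves with the gripper (moving jaw from column 205 to 170, hole from 443 to 403). Continuing.

servo_tool --pt "0 0.005 0 0 0" --pt "0 0.01 0 0 0" --pt "0 0.015 0 0 0" --pt "0 0.019 0 0 0" --pt "0 0.0215 0 0 0"

```text
time_s: 4.97
tool_pos: [0.4539, 0.2869, 0.0269]
tool_rot: [-180.0, -0.0, 179.4]
force: [2.5, -1.9, 0.2]
grip_width: 0.0334
```

servo_tool --pt "0 0.001 0 0 0" --pt "0 0.002 0 0 0" --pt "0 0.002 0 0 0"

```text
time_s: 5.35
tool_pos: [0.452, 0.2869, 0.0268]
tool_rot: [-180.0, -0.0, 179.4]
force: [1.5, -3.3, 1.4]
grip_width: 0.0333
```

Run:
```python
from h import *
s=cam('side'); cv2.imwrite('pics/sz5.png',cv2.resize(s['frame'][120:220,300:400],None,fx=6,fy=6,interpolation=cv2.INTER_CUBIC))
o=monitor.get_obs();print(o['tool_pos'],o['tool_rot'],o['force'],o['grip_width'])
```

```text
[0.45205317 0.28683809 0.02684767] [-1.79969170e+02 -2.06164137e-02  1.79370759e+02] [ 0.24511158 -3.81860603  0.95955899] 0.03323347004296919
```

View pics/sz5.png

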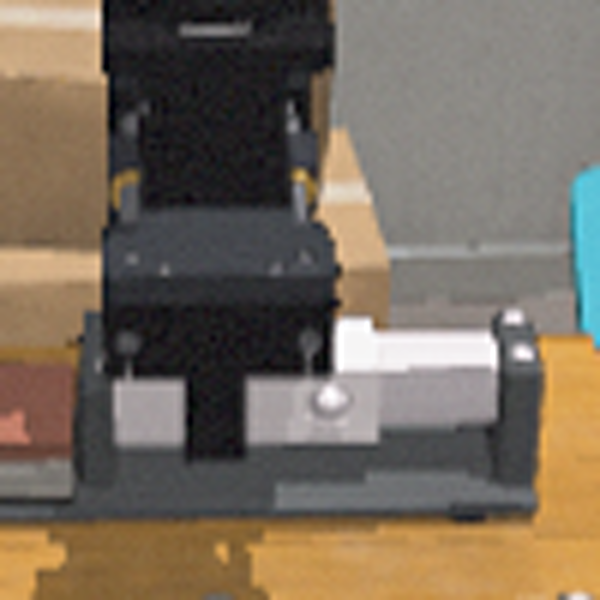

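The near button shows at (330,400) in the next hole. A small tug back will test the lock.

servo_tool --pt "0 -0.0015 0 0 0" --pt "0 -0.003 0 0 0" --pt "0 -0.003 0 0 0"

```text
time_s: 5.78
tool_pos: [0.4541, 0.2869, 0.0268]
tool_rot: [-179.9, -0.1, 179.4]
force: [-2.6, -3.8, 5.7]
grip_width: 0.0333
```

servo_tool --pt "0 0.001 0 0 0" --pt "0 0.0015 0 0 0"

```text
time_s: 6.02
tool_pos: [0.454, 0.2869, 0.0268]
tool_rot: [-180.0, 0.0, 179.4]
force: [-0.3, -4.3, 2.8]
grip_width: 0.0334
```

servo_tool --pt "0 0.001 0 0 0" --pt "0 0.0015 0 0 0" --pt "0 0.0015 0 0 0"

```text
time_s: 6.4
tool_pos: [0.4525, 0.2869, 0.0268]
tool_rot: [-180.0, 0.0, 179.4]
force: [0.5, -4.4, 2.6]
grip_width: 0.0336
```

servo_tool --pt "40 0 0 0 0" --pt "70 0 0 0 0" --pt "100 0 0 0 0" --pt "100 0 0 0 0" --pt "100 0 0 0 0"

```text
time_s: 7.02
tool_pos: [0.4519, 0.2877, 0.0268]
tool_rot: [180.0, -0.0, 179.4]
force: [1.0, 0.4, 0.3]
grip_width: 0.0669
```

servo_tool --pt "100 0 0 -0.03 0" --pt "100 0 0 -0.09 0" --pt "100 0 0 -0.15 0" --pt "100 0.03 0.05 -0.18 0" --pt "100 0.05 0.1 -0.18 0"

```text
time_s: 7.65
tool_pos: [0.4041, 0.3898, 0.2108]
tool_rot: [179.7, 0.3, 179.2]
force: [0.6, 1.3, -0.5]
grip_width: 0.0868
```

servo_tool --pt "100 0 0.06 0 0" --pt "100 0 0.12 0 0" --pt "100 0 0.15 0 0" --pt "100 0 0.15 0 0"

```text
time_s: 8.15
tool_pos: [0.4028, 0.5404, 0.2056]
tool_rot: [180.0, -0.1, 179.6]
force: [0.5, -0.7, -0.2]
grip_width: 0.0871
```

Run:
```python
from h import *
np.set_printoptions(precision=4,suppress=True)
s=cam('side'); a=cv2.resize(s['frame'][160:220,300:400],None,fx=6,fy=6,interpolation=cv2.INTER_CUBIC)
cv2.imwrite('pics/sz6.png',a)
c=cam('top'); cv2.imwrite('pics/tz6.png',cv2.resize(c['frame'][130:260,240:400],None,fx=4.5,fy=4.5,interpolation=cv2.INTER_CUBIC))
o=monitor.get_obs();print(o['tool_pos'],o['force'],o['grip_width'],o['time_s'])
```

```text
[0.4049 0.5372 0.2063] [-0.176  -0.2515 -0.5473] 0.08675591503839017 8.25
```

View pics/sz6.png

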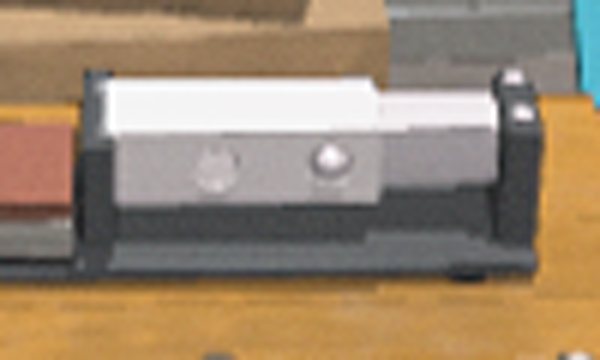

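View pics/tz6.png

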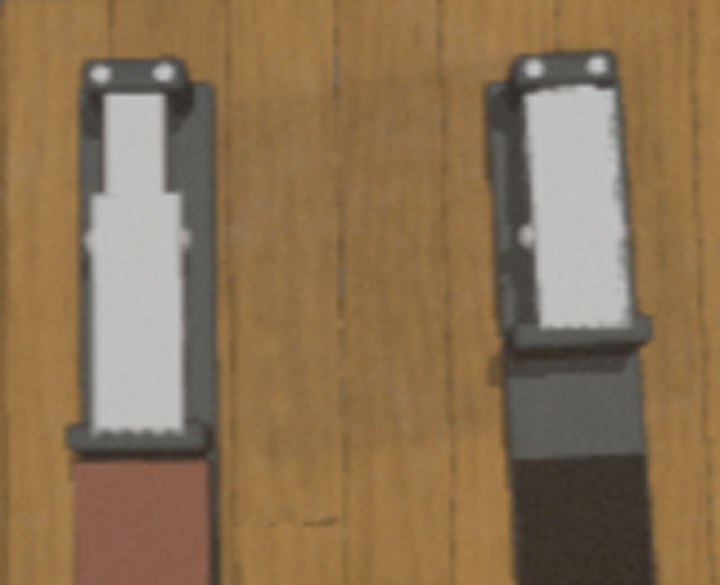

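Both buttons stick out in the next holes (top view at (92,240) and (185,238)). The jaw is at the stone, the stone is in its bed, and the empty holder is unchanged.

```bash
python3 -c "
from h import *
print(ticket.sign_off())"
```

```text
the job is handed in; nothing more can be done
None
```

The holder with the stone is closed up: I pressed in its two buttons, slid the sleeve about 40 mm towards the stone, and both buttons snapped out in the next holes. I then let go and moved the arm clear. I handed the job in at about 8.3 s of the 32 s allowed.

- **Lock:** the final top view shows both buttons sticking out of the next pair of holes, and the side view confirms the near one. A 3 mm tug back moved the gripper about 2 mm. That fits the play of the 12 mm buttons in the 14 mm holes, but the pull was too light (under 3 N along the tube) to prove the lock by force.
- **Stone and empty holder:** the stone lies in its bed with the moving jaw at or close to its end face. The empty holder was not touched and looks unchanged.
- **Forces:** in the readings after each move the wrist force stayed below 10 N.
- **Disagreement:** the first estimates of the buttons' position differed by up to about 15 mm along the tube (x 0.478 to 0.495). I used 0.493, where the top picture and the wrist camera agreed; the side picture gave 0.495.

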